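# Hold a glaze test tile ready over the balance plate

### The arm

A 6-joint arm with a two-finger parallel gripper is mounted at the origin on a cart in front of the work surface, level with it; the furniture and walls round the work are solid. World frame = base frame: x ahead of the robot, y to its left, z up, the work surface at z = 0. Lengths are in mm, angles in rad, forces in N, time in s.
With the tool pointing down it reaches from about 350 to 975 mm from the base axis. Payload 7.1 kg.
Tool frame: the origin (TCP) lies midway between the tips of the shut fingers; the grasp point (between the pads) lies 19 mm behind it (ctrl.grip_depth is the distance from the TCP to the grasp point, in mm); z points along the fingers, y is the line along which they close (so a half turn about z gives the same grasp; the last joint's range is limited). The gripper opens to 88 mm and grips with 3 to 60 N. Pads are 20 mm wide; open, the fingers measure 115 mm over their backs; the gripper's body (75 mm by 178 mm) begins 61 mm behind the grasp point.
Start: joints at [-1.121, 0.423, 1.63, -0, 1.089, -0.019], TCP at [282.399, -557.544, 222.675] pointing down, gripper open.
Joint ranges: [-3, 3], [-0.9, 2.11], [0.09, 2.58], [-1.31, 4.45], [0.11, 2.69], [-2.54, 2.54]. Speed limits (rad/s): [2.39, 2.39, 3.01, 3.14, 3.14, 3.14].

### API

Orientations are given as a rotation vector (axis times angle).
In Python, from workcell import get_obs, vision, ctrl gives the robot as it stands.
- The arm moves only by the tool step_arm, never from a script. Its argument "plan" is a list of rows, each a list of 7 numbers: the opening, from -1 (shut) to 1 (fully open), then the shift along the tool's x, y, z as a fraction of full scale, then the turn, a rotation vector about the tool's x, y, z as a fraction of full scale. In form: [[fingers, dx, dy, dz, wx, wy, wz], ...]. A call has 1 to 20 rows; each row shifts and turns the commanded pose from where the row before left it, along the tool's axes as they then stand; what a row does not reach is not made up. Full scale, the value 1, is 50 mm for a shift and 0.12 rad for a turn. A row lasts 1/8 s, in which the tool goes at most 62.5 mm and 10.7 degrees, less where a joint would pass 70% of its speed; a pose out of reach is approached as far as the arm can. A call with a number of a shift or a turn outside -1 to 1 is refused whole. A call with a gripper value outside its range is refused whole. The fingers move at their own pace and stop on an object; the grip force is fixed at half the most. Time passes only in rows, so rows that do not move let the fingers close. It gives the time, the measured TCP pose, the force, the opening and the grip force at its end, in the units of the state.
- get_obs(): the state, without advancing time (a new reading comes with each control period).
- vision.get_image(name): name is "scene" or "top" or "wrist"; returns a dict with "pixels" (480x640x3 uint8, red, green, blue), "depth" (480x640 float32, mm along the optical axis (not along the pixel's ray), 0 where there is no reading), "fx", "fy", "cx", "cy" (pixels), "T" (4x4, takes a point from camera to world coordinates); the wrist camera has in their place "T_tool_cam" (4x4, takes a point from camera to tool coordinates, whose origin is the TCP and whose axes are the flange's). Camera axes: x right, y down, z forward; pixel columns grow to the right and rows downward; lengths in mm; the calibration is good to about 2 mm. The wrist camera is an equidistant fisheye: a pixel r from the principal point sees the ray r / f radians off the axis. A picture is of the moment at which its call begins: read the wrist's pose just before it.
- ctrl.close_job(): hands the job in; it is judged then, once.
The state is a dict: "t": time; "qpos": joint angles; "qvel": joint speeds; "joint_torque": joint torques, N m; "ee_pos": TCP position; "orientation": TCP orientation; "ft_force": force on the tool from outside, world axes, zero at the start; "moment": the same for the moment, N m; "width": finger opening in mm; "grasp_force": force on a finger pad.
Only numpy, scipy, OpenCV 4.12 (cv2) and the standard library are available. Lean on these libraries where they do the work, as an engineer would, in place of code of your own. Each camera call takes 0.05 s, during which the arm holds its last target. There are 200 camera calls.

### The job

The test tile lying up on the little kiln prop is to be weighed, and a colleague will zero the balance first. Slide the balance's roof door fully open by its handle, then lift the tile off the prop and carry it, level, over the things in between and into the weighing chamber; stop with it about a centimetre above the small square weighing plate, centred over it and square with it, and finish while still holding it there motionless. The tile must never touch the balance, and the cup, the jars and the two other tiles stay where they are.

Things in the scene. Friction and masses are not known exactly. Their poses are not given: they have to be found in the camera images.
- balance: White low balance, fixed. Origin: on the table under the centre of its weighing chamber; z up, x, y along its sides. Chamber (left half): 170 x 170 mm outside, top opening 155 (x) x 150 (y) mm, clear walls and metal tracks up to 102 mm above the table. Closed housing (right half): y -85 to -260 mm, 96 mm high; the roof door slides over it.
- plate_top (a point): Centre of the top face of the steel weighing plate in the chamber, 75 mm above the table, axes as the balance's. Plate: 44 mm square, 4 mm thick, sides parallel to the balance's, on an 18 mm stem; the tile is 3 mm larger on every side, so fingers beside the tile pass clear of the plate. Chamber floor: 49 mm below this point.
- door (a joint): Clear roof door of the chamber, 150 x 160 mm, its top 105 mm above the table: 0 = shut, 0.15 m = fully open (stop), growing as it slides along the balance's -y (to the right, over the housing). Starts shut or up to 30 mm open, stays where left; 1.5 N friction.
- door_grip (a point): Middle of the door's upright grey handle bar, 118 mm above the table, axes as the balance's. Bar: 60 mm long along x, 12 mm thick along y (the sliding direction), from a low foot (22 mm wide in y, top at 107 mm) up to 130 mm above the table. Moves with the door.
- tile: The glaze test tile to be weighed: cream ceramic, 50 x 50 x 9 mm with a coloured glazed upper face (edges 8 mm high), about 45 g, lying on the kiln prop. Origin: centre of its underside; z up, x and y along its edges.
- prop: Kiln prop, off-white block 36 x 36 x 25 mm fixed to the table; the tile lies centred on top (within 2 mm) and overhangs it by about 7 mm all round. Origin: centre of its underside; x and y along its sides.
- cup: Bystander: pale plastic cup, 71 mm diameter, 84 mm high, standing between prop and balance. Origin: centre of its underside.
- jar_glaze: Bystander: screw jar with a white lid, 43 mm diameter, 49 mm high, between prop and balance. Origin: centre of its underside.
- jar_paint: Bystander: smaller screw jar with a white lid, 40 mm diameter, 45 mm high, between prop and balance. Origin: centre of its underside.
- spare_tile_a: Bystander: another tile, 50 x 50 x 9 mm, lying flat on the table farther back. Origin: centre of its underside.
- spare_tile_b: Bystander: another tile, 50 x 50 x 9 mm, lying flat on the table farther back. Origin: centre of its underside.
There are look-alikes about, which are no part of the job. Leave any orange or yellow look-alike of the tile alone.

How it is judged (in metres and radians):
On the way, in this order (a step that is already met when the one before it is completed fails the run):
1. the roof door is slid fully open (value of joint door above 0.135 m), for 0.2 s.
2. the tile is held in the fingers, higher than the walls of the chamber (height (world z) of tile above 0.102 m and contact force between the fingers and tile above 0.5 N), for 0.05 s.
At the end, for the whole second after the job is handed in: The fingers hold the tile still and level (0.12 rad), underside 4 to 20 mm above the weighing plate, centre within 7 mm of the plate's centre, edges parallel to the plate's within 0.12 rad, touching nothing of the balance; the door is open beyond 135 of 150 mm (z of tile in the frame of plate_top between 0.004 and 0.02 m and horizontal distance between tile and plate_top below 0.007 m and (angle between the x axis of tile and the x axis of plate_top, either way round below 0.12 rad or angle between the x axis of tile and the y axis of plate_top, either way round below 0.12 rad) and angle between tile's own z axis and vertical below 0.12 rad and contact force between the fingers and tile above 0.5 N and contact force between tile and balance below 0.1 N and linear speed of tile below 0.01 m/s and value of joint door above 0.135 m); the arm keeps its last pose, push and grip.
It fails at once if the tile touches the balance (contact force between tile and balance above 0.3 N).
It fails at once if the cup, a jar or another tile is moved more than 20 mm (distance of any of cup, jar_glaze, jar_paint, spare_tile_a, spare_tile_b from where it was at the start of the episode above 0.02 m).
It also fails if it takes over 61 s, if anything falls off the work surface, if the arm or the gripper's body presses on something with over 40 N, if the wrist force passes 120 N, or if a joint passes its speed limit or range.

## Working session

There is one attempt and no reset: what is moved stays moved. The work goes in short steps, Python scripts to look and compute and a tool call to move; the robot and the scene stay as the last step left them, time stands still between calls to the robot, and variables do not carry over. Pictures are saved under pics/ and viewed, at most 10 in all, crops included, and the job is handed in when it is done.

Besides the shell and the picture viewer there is one more tool, called as name([rows], argument=value, ...), one row to a line, values as JSON. step_arm: Moves the arm, as the interface text tells. Its arguments: {"type":"object","properties":{"plan":{"type":"array","items":{"type":"array","items":{"type":"number","minimum":-1,"maximum":1}}}},"required":["plan"]}

```bash
ls; mkdir -p pics
cat > h.py <<'E'
import numpy as np,cv2
from workcell import get_obs,vision,ctrl
from scipy.spatial.transform import Rotation as R
def grab(n,tag):
    im=vision.get_image(n); cv2.imwrite(f'pics/{tag}.png',cv2.cvtColor(im['pixels'],cv2.COLOR_RGB2BGR))
    np.savez(f'pics/{tag}.npz',**{k:v for k,v in im.items()}); return im
def load(tag): return dict(np.load(f'pics/{tag}.npz'))
def pts(im):
    "world point of every pixel from depth"
    v,u=np.mgrid[:480,:640]; d=im['depth']
    c=np.stack([(u-im['cx'])/im['fx']*d,(v-im['cy'])/im['fy']*d,d],-1)
    return c@im['T'][:3,:3].T+im['T'][:3,3]
def ray(im,uv):
    uv=np.atleast_2d(uv).astype(float)
    d=np.c_[(uv[:,0]-im['cx'])/im['fx'],(uv[:,1]-im['cy'])/im['fy'],np.ones(len(uv))]@im['T'][:3,:3].T
    return im['T'][:3,3],d/np.linalg.norm(d,axis=1)[:,None]
def onz(im,uv,z):
    o,d=ray(im,uv); return o+d*((z-o[2])/d[:,2])[:,None]
E
python3 - <<'E'
from h import *
for n in('scene','top'):
    im=grab(n,n+'0'); print(n,im['T'].round(3).tolist(),im['fx'],im['cx'],im['cy'])
o=get_obs(); print({k:np.round(v,3) for k,v in o.items()})
E
```

```text
pics
scene [[-0.853, -0.334, 0.402, 177.002], [-0.522, 0.51, -0.683, 756.707], [0.023, -0.793, -0.609, 634.597], [0.0, 0.0, 0.0, 1.0]] 508.10902483816324 320.91531204485256 239.0812589288084
top [[0.013, -0.98, 0.198, 371.552], [-1.0, -0.012, 0.007, 136.222], [-0.005, -0.198, -0.98, 974.886], [0.0, 0.0, 0.0, 1.0]] 453.5643942282579 325.6347779507329 242.1364121069928
{'t': np.float64(0.1), 'qpos': array([-1.121,  0.424,  1.631,  0.   ,  1.089, -0.019]), 'qvel': array([ 0.001, -0.001, -0.002,  0.   , -0.002, -0.001]), 'joint_torque': array([-0.0000e+00, -5.4562e+01, -2.7432e+01,  6.5000e-02,  1.9000e-02,
       -0.0000e+00]), 'ee_pos': array([ 282.218, -557.139,  222.014]), 'orientation': array([-3.054, -0.729,  0.   ]), 'ft_force': array([0.839, 0.479, 0.123]), 'moment': array([0.015, 0.016, 0.03 ]), 'grasp_force': np.float64(0.0), 'width': np.float64(87.593)}
```

View pics/scene0.png

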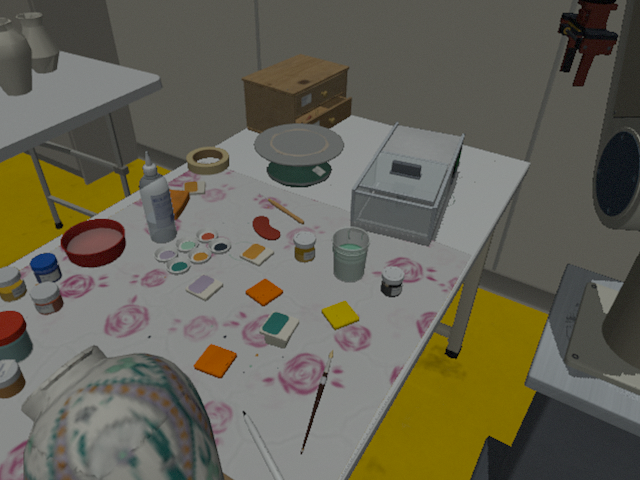

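View pics/top0.png

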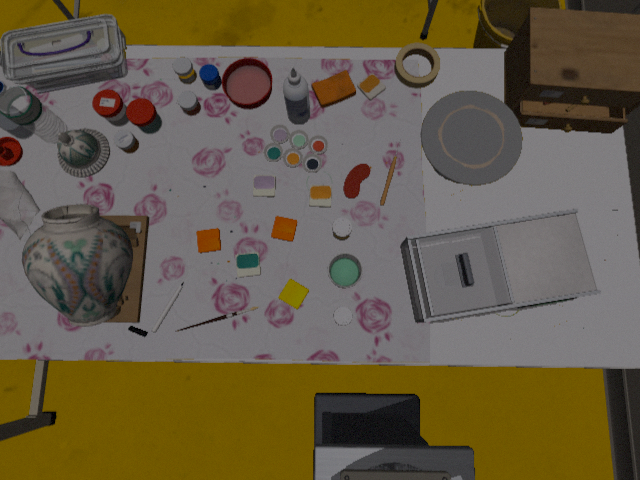

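The top view shows +y to the left and +x up. These are the things that could be taken for the tile (top pixel / scene pixel):

| Candidate | Top pixel | Scene pixel | Note |
|---|---|---|---|
| Teal | (247,264) | (279,328) | stands up on a block |
| Lilac | (264,186) | (205,287) | flat |
| Orange/cream | (320,195) | (257,253) | flat |
| Orange/cream | (371,87) | (193,187) | flat |
| Orange | (208,240) | (215,361) | look-alike |
| Orange | (284,229) | (264,291) | look-alike |
| Yellow | (293,293) | (340,314) | look-alike |

I choose the teal one, because it is the only one on a raised prop. The balance handle is at top (465,269) and scene (406,168). Next is a close crop to check.

Run:
```python
from h import *
a=cv2.imread('pics/scene0.png');b=cv2.imread('pics/top0.png')
def c(i,x,y,w,h): return cv2.resize(i[y:y+h,x:x+w],(400,300),interpolation=cv2.INTER_CUBIC)
cv2.imwrite('pics/crop0.png',np.vstack([np.hstack([c(a,239,298,80,60),c(b,207,235,80,60)]),np.hstack([c(a,340,110,140,140*3//4+25),c(b,396,200,212,135)])]))
for t in('scene0','top0'):
    im=load(t);P=pts(im);px=im['pixels'];hsv=cv2.cvtColor(px,cv2.COLOR_RGB2HSV)
    sl=(slice(290,360),slice(240,320)) if t=='scene0' else (slice(240,290),slice(220,280))
    m=np.zeros((480,640),bool);m[sl]=True
    m&=(hsv[...,0]>75)&(hsv[...,0]<100)&(hsv[...,1]>90)
    vv,uu=np.nonzero(m);print(t,m.sum(),uu.mean(),vv.mean(),np.median(P[m],axis=0).round(1))
    # upper surface by height
    Q=P.reshape(-1,3);k=(Q[:,2]>26)&(Q[:,2]<45)&(np.hypot(*(Q[:,:2]-np.median(P[m],axis=0)[:2]).T)<60)
    print('z',np.percentile(Q[k,2],[5,50,95]),cv2.minAreaRect(Q[k][:,:2].astype(np.float32)),k.sum())
```

```text
scene0 343 275.13119533527697 322.90379008746356 [520.3 309.2  33.2]
z [28.41084675 32.53857403 34.46457918] ((514.1677856445312, 309.0826721191406), (51.05419158935547, 51.81139373779297), 7.52359676361084) 808
top0 265 247.10943396226415 260.5622641509434 [519.1 308.   33.7]
z [30.49517155 33.2625501  36.04995259] ((512.0963745117188, 306.6379089355469), (50.62410354614258, 50.701454162597656), 7.794978141784668) 570
```

View pics/crop0.png

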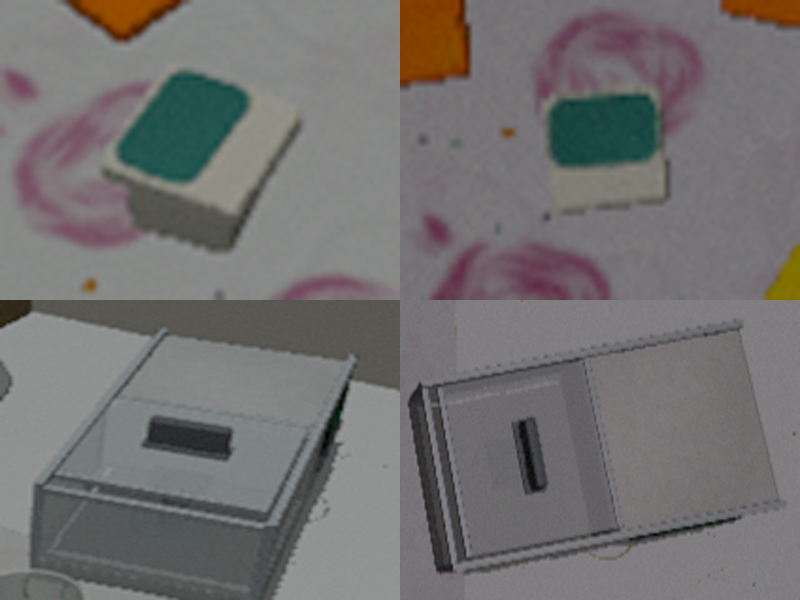

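The crop shows the teal tile, raised and overhanging an off-white block, so the choice is right. In the lower crops the balance has its roof door nearly shut, with the dark handle bar on it. Now I'll measure the balance and the handle.

Run:
```python
from h import *
cen={}
for t in('scene0','top0'):
    im=load(t);P=pts(im);g=cv2.cvtColor(im['pixels'],cv2.COLOR_RGB2GRAY)
    Q=P.reshape(-1,3);reg=(Q[:,0]>330)&(Q[:,0]<700)&(Q[:,1]<0)&(Q[:,1]>-480)
    for lo,hi in((88,99),(99,104),(90,112),(112,140)):
        k=reg&(Q[:,2]>lo)&(Q[:,2]<hi); 
        if k.sum()>5: print(t,lo,hi,k.sum(),[np.round(x,1) for x in cv2.minAreaRect(Q[k][:,:2].astype(np.float32))],np.median(Q[k],axis=0).round(1))
    # handle: connected high pixels
    m=(reg&(Q[:,2]>122)&(Q[:,2]<136)).reshape(480,640); vv,uu=np.nonzero(m)
    box=cv2.boxPoints(cv2.minAreaRect(np.c_[uu,vv].astype(np.float32)));print('hpix',uu.mean(),vv.mean(),box.round(1).tolist())
    print('z pct',np.percentile(P[m][:,2],[5,50,95]))
    # bar ends, along its long axis
    cen[t]=(uu.mean(),vv.mean())
a=ray(load('scene0'),cen['scene0']);b=ray(load('top0'),cen['top0'])
d1,d2=a[1][0],b[1][0];s=np.linalg.lstsq(np.c_[d1,-d2],b[0]-a[0],rcond=None)[0]
print('tri',a[0]+s[0]*d1,b[0]+s[1]*d2)
```

```text
scene0 88 99 2503 [array([ 510.6, -195.8]), array([170.6, 347.2]), np.float64(9.9)] [ 517.3 -267.8   94.9]
scene0 99 104 2627 [array([ 510.9, -196.6]), array([170.5, 347.4]), np.float64(10.1)] [ 487.6 -109.1  102.6]
scene0 90 112 5638 [array([ 510.9, -196.3]), array([170.8, 348.2]), np.float64(10.0)] [ 503.1 -162.9  101.1]
scene0 112 140 279 [array([ 497.2, -120.7]), array([60.2, 16. ]), np.float64(15.1)] [ 496.2 -119.   122.9]
hpix 406.1543624161074 164.9731543624161 [[391.29998779296875, 165.3000030517578], [392.5, 159.6999969482422], [420.8999938964844, 165.39999389648438], [419.79998779296875, 171.0]]
z pct [122.66530581 127.26750371 130.56626926]
top0 88 99 6825 [array([ 508.3, -200.3]), array([170.9, 345.2]), np.float64(10.0)] [ 520.8 -283.7   95.8]
top0 99 104 4683 [array([ 508.7, -200.6]), array([170.1, 346.2]), np.float64(10.0)] [ 492.8 -139.1  102.6]
top0 90 112 14420 [array([ 508.8, -200.7]), array([170.2, 346.2]), np.float64(10.0)] [ 507.5 -205.4  100.2]
top0 112 140 280 [array([ 495.1, -124.3]), array([59.9, 12.9]), np.float64(9.8)] [ 493.9 -122.7  128.5]
hpix 467.0 268.9342105263158 [[460.20001220703125, 253.8000030517578], [467.5, 252.3000030517578], [473.70001220703125, 283.70001220703125], [466.3999938964844, 285.1000061035156]]
z pct [123.35684764 129.05630077 131.7991407 ]
tri [ 497.67929061 -124.01600313  124.4447766 ] [ 494.77489327 -125.00588587  124.3280242 ]
```

Measured positions, with the two views agreeing to about 3 mm:
- **Balance:** yaw 10°, origin about (494.6, -112.3). Its size comes out at 170 x 346 mm, which matches the text.
- **Handle:** about (496.3, -122.5), top at 130 mm. The triangulated height is 124 mm.
- **Tile:** centre (513, 308), yaw 7.6°, top at 33.5 mm.

I'll turn the tool to 10° and move to hover over the handle.

```bash
cat >> h.py <<'E'
def delta(x,y,z,yaw):
    "tool-z turn wanted (units of .12 rad), then shift in the turned tool axes (units of 50 mm)"
    o=get_obs();r=R.from_rotvec(o['orientation']);X=r.as_matrix()
    cur=np.degrees(np.arctan2(X[1,0],X[0,0]))
    a=np.radians(yaw);T=np.array([[np.cos(a),np.sin(a),0],[np.sin(a),-np.cos(a),0],[0,0,-1]])
    print('t',round(float(o['t']),2),'tilt',np.degrees(np.arccos(-X[2,2])).round(2),'rotvec need',((r.inv()*R.from_matrix(T)).as_rotvec()/.12).round(3),'shift',(T.T@(np.array([x,y,z])-o['ee_pos'])/50).round(3),'F',o['ft_force'].round(1),'w',o['width'])
E
python3 -c "
from h import *
delta(496.3,-122.5,200,10)"
```

```text
t 0.1 tilt 0.07 rotvec need [-1.100e-02  1.000e-03  2.452e+00] shift [ 5.726 -7.817  0.44 ] F [0.8 0.5 0.1] w 87.593188358461
```

step_arm([
  [1,0,0,0,0,0,0.82],
  [1,0,0,0,0,0,0.82],
  [1,0,0,0,0,0,0.81],
  [1,0.57,-0.78,0.04,0,0,0],
  [1,0.57,-0.78,0.04,0,0,0],
  [1,0.57,-0.78,0.04,0,0,0],
  [1,0.57,-0.78,0.04,0,0,0],
  [1,0.57,-0.78,0.04,0,0,0],
  [1,0.57,-0.78,0.04,0,0,0],
  [1,0.57,-0.78,0.04,0,0,0],
  [1,0.57,-0.78,0.04,0,0,0],
  [1,0.57,-0.78,0.04,0,0,0],
  [1,0.57,-0.78,0.04,0,0,0],
  [1,0,0,0,0,0,0],
  [1,0,0,0,0,0,0],
])

```text
t: 1.98
ee_pos: [494.8, -124.1, 202.4]
orientation: [3.129, 0.275, -0.001]
ft_force: [-1.0, -0.2, 0.8]
width: 87.5
grasp_force: 0.0
```

```bash
python3 -c "
from h import *
o=get_obs();np.savez('pics/o1.npz',p=o['ee_pos'],r=o['orientation'])
im=grab('wrist','w1');print(im.keys(),im['fx'],im['fy'],im['cx'],im['cy'],im['T_tool_cam'].round(3).tolist())
delta(496.3,-122.5,200,10)"
```

```text
dict_keys(['pixels', 'depth', 'fx', 'fy', 'cx', 'cy', 'T_tool_cam']) 371.64829954431775 371.64829954431775 322.8615669818409 236.3144348887382 [[0.0, -0.966, -0.259, 70.83], [1.0, 0.0, 0.0, -0.508], [-0.0, -0.259, 0.966, -161.313], [0.0, 0.0, 0.0, 1.0]]
t 2.02 tilt 0.04 rotvec need [ 0.     0.005 -0.001] shift [ 0.039 -0.035  0.05 ] F [-0.   0.2 -0.3] w 87.89293633815382
```

View pics/w1.png

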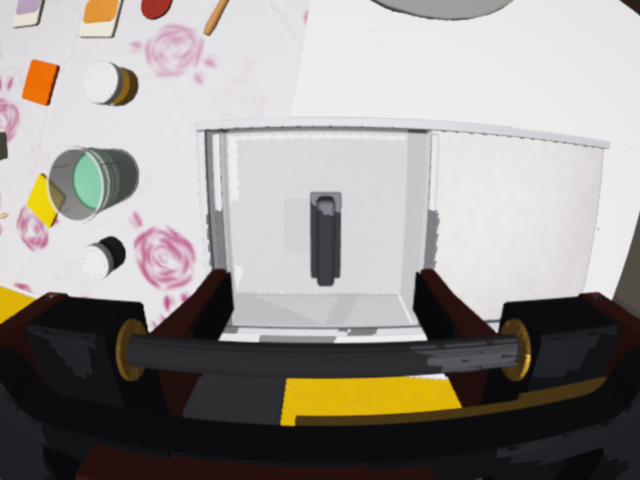

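The wrist view shows the dark handle bar at (325,238), between and roughly parallel to the open fingers. The faint square plate behind the door is near (298,225). I'll take the handle's position from this view.

```bash
cat >> h.py <<'E'
def wrays(im,p,r,uv):
    uv=np.atleast_2d(uv).astype(float);x=(uv[:,0]-im['cx'])/im['fx'];y=(uv[:,1]-im['cy'])/im['fy'];th=np.hypot(x,y);s=np.where(th>0,np.sin(th)/np.maximum(th,1e-9),1)
    d=np.c_[x*s,y*s,np.cos(th)];M=R.from_rotvec(r).as_matrix();C=im['T_tool_cam']
    return p+M@C[:3,3], d@(M@C[:3,:3]).T, d
def wpts(im,p,r):
    v,u=np.mgrid[:480,:640];o,D,d=wrays(im,p,r,np.c_[u.ravel(),v.ravel()])
    return (o+D*(im['depth'].ravel()/d[:,2])[:,None]).reshape(480,640,3)
def wonz(im,p,r,uv,z):
    o,D,_=wrays(im,p,r,uv);return o+D*((z-o[2])/D[:,2])[:,None]
E
python3 - <<'E'
from h import *
im=load('w1');o=np.load('pics/o1.npz');p,r=o['p'],o['r'];P=wpts(im,p,r)
Q=P[180:290,290:360].reshape(-1,3);k=(Q[:,2]>124)&(Q[:,2]<136)
print(k.sum(),np.median(Q[k],axis=0).round(1),[np.round(x,1) for x in cv2.minAreaRect(Q[k][:,:2].astype(np.float32))])
Q=P[100:330,180:620].reshape(-1,3);k=(Q[:,2]>90)&(Q[:,2]<106)
print(k.sum(),[np.round(x,1) for x in cv2.minAreaRect(Q[k][:,:2].astype(np.float32))])
E
```

```text
1530 [ 499.3 -124.8  128.9] [array([ 497. , -125.3]), array([60. , 11.8]), np.float64(9.8)]
70472 [array([ 510.2, -200.5]), array([169.3, 345.3]), np.float64(10.1)]
```

step_arm([
  [1,0.03,0.02,0.6,0,0,0],
  [1,0,0,0.6,0,0,0],
  [1,0,0,0.4,0,0,0],
  [1,0,0,0.23,0,0,0],
  [1,0,0,0,0,0,0],
  [-1,0,0,0,0,0,0],
  [-1,0,0,0,0,0,0],
  [-1,0,0,0,0,0,0],
  [-1,0,0,0,0,0,0],
  [-1,0,0,0,0,0,0],
  [-1,0,0,0,0,0,0],
])

```text
t: 3.4
ee_pos: [496.9, -124.6, 111.2]
orientation: [3.13, 0.274, 0.0]
ft_force: [0.5, 0.2, 0.2]
width: 30.9
grasp_force: 0.0
```

Fingers are still closing. I'll keep closing, then slide.

step_arm([
  [-1,0,0,0,0,0,0],
  [-1,0,0,0,0,0,0],
  [-1,0,0,0,0,0,0],
  [-1,0,0,0,0,0,0],
  [-1,0,0.2,0,0,0,0],
  [-1,0,0.4,0,0,0,0],
  [-1,0,0.4,0,0,0,0],
  [-1,0,0.4,0,0,0,0],
  [-1,0,0.4,0,0,0,0],
  [-1,0,0.4,0,0,0,0],
  [-1,0,0.3,0,0,0,0],
  [-1,0,0,0,0,0,0],
  [-1,0,0,0,0,0,0],
])

```text
t: 5.03
ee_pos: [518.7, -248.0, 111.1]
orientation: [3.129, 0.274, 0.0]
ft_force: [1.0, -1.6, -0.2]
width: 11.9
grasp_force: 30.0
```

step_arm([
  [-1,0,0.16,0,0,0,0],
  [-1,0,0.1,0,0,0,0],
  [-1,0,0,0,0,0,0],
  [-1,0,0,0,0,0,0],
])

```text
t: 5.52
ee_pos: [520.9, -260.8, 111.2]
orientation: [3.129, 0.274, 0.0]
ft_force: [1.2, -0.8, -1.2]
width: 11.9
grasp_force: 30.0
```

step_arm([
  [-1,0,0.08,0,0,0,0],
  [-1,0,0,0,0,0,0],
  [-1,0,0,0,0,0,0],
])

```text
t: 5.9
ee_pos: [521.2, -262.8, 111.1]
orientation: [-3.127, -0.274, 0.001]
ft_force: [0.4, 8.7, 3.0]
width: 11.6
grasp_force: 30.0
```

The force rose to 8.7 N after about 140 mm of slide, so the door is at its stop. I'll release it, rise, and move back over the chamber to look at the plate.

step_arm([
  [1,0,0,0,0,0,0],
  [1,0,0,0,0,0,0],
  [1,0,0,0,0,0,0],
  [1,0,0,0,0,0,0],
  [1,0,0,-0.4,0,0,0],
  [1,0,0,-0.8,0,0,0],
  [1,0,-0.6,-0.8,0,0,0],
  [1,0,-0.8,0,0,0,0],
  [1,0,-0.8,0,0,0,0],
  [1,0,-0.8,0,0,0,0],
  [1,0,0,0,0,0,0],
  [1,0,0,0,0,0,0],
])

```text
t: 7.4
ee_pos: [495.9, -117.1, 211.4]
orientation: [3.129, 0.275, 0.001]
ft_force: [0.0, -0.1, 0.5]
width: 87.8
grasp_force: 0.0
```

```bash
python3 -c "
from h import *
o=get_obs();np.savez('pics/o2.npz',p=o['ee_pos'],r=o['orientation'])
im=grab('wrist','w2');grab('top','top2');grab('scene','scene2')
a=cv2.imread('pics/w2.png')[100:340,180:500]
b=cv2.imread('pics/top2.png')[200:335,396:608]
cv2.imwrite('pics/crop2.png',np.hstack([cv2.resize(a,(400,300)),cv2.resize(b,(400,300))]))
delta(496.3,-122.5,200,10)"
```

```text
t 7.55 tilt 0.02 rotvec need [ 0.002 -0.002 -0.007] shift [-0.007  0.097  0.223] F [-0.   0.1 -0.5] w 87.6573944568483
```

View pics/crop2.png

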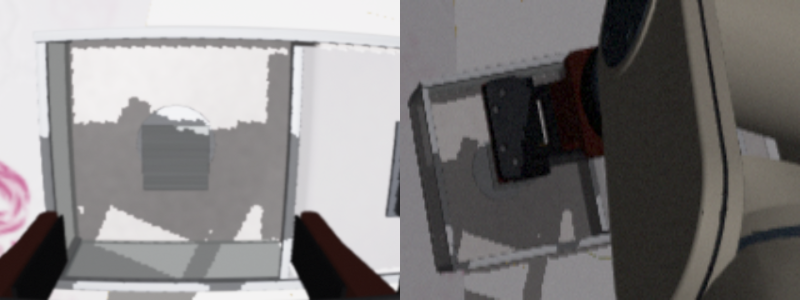

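The left crop shows the chamber open, with the door now over the housing and its handle at the right edge. The plate is the dark square at wrist pixels of about (293–347, 200–252). In the top view the arm hides it. I'll measure it here, and again from a second place later.

Run:
```python
from h import *
im=load('w2');o=np.load('pics/o2.npz');p,r=o['p'],o['r'];P=wpts(im,p,r)
Q=P[170:290,260:400].reshape(-1,3)
k=(Q[:,2]>66)&(Q[:,2]<84);print(k.sum(),np.median(Q[k],axis=0).round(1))
k&=(np.hypot(Q[:,0]-495,Q[:,1]+114)<45)
print([np.round(x,1) for x in cv2.minAreaRect(Q[k][:,:2].astype(np.float32))])
g=P[...,2];m=((g>66)&(g<84)).astype(np.uint8);m[:170]=0;m[290:]=0;m[:,:260]=0;m[:,400:]=0
c=max(cv2.findContours(m,0,1)[0],key=cv2.contourArea);b=cv2.boxPoints(cv2.minAreaRect(c));print(b.round(1).tolist())
W=wonz(im,p,r,b,75);print(W.round(1).tolist(),W.mean(0).round(1))
Q=P[100:330,180:460].reshape(-1,3);k=(Q[:,2]>90)&(Q[:,2]<112)
rc=cv2.minAreaRect(Q[k][:,:2].astype(np.float32));print([np.round(x,1) for x in rc])
# handle
Q=P.reshape(-1,3);k=(Q[:,2]>124)&(Q[:,2]<136)&(Q[:,1]<-200)&(np.hypot(Q[:,0]-521,Q[:,1]+263)<50);print('handle',k.sum(),Q[k].mean(0).round(1) if k.any() else 0)
```

```text
2770 [ 495.7 -114.5   74.3]
[array([ 494.8, -114.5]), array([44.2, 44.6]), np.float64(9.9)]
[[293.0, 200.0], [347.0, 200.0], [347.0, 251.0], [293.0, 251.0]]
[[512.8, -89.1, 75.0], [520.5, -132.3, 75.0], [478.0, -140.5, 75.0], [470.0, -95.9, 75.0]] [ 495.3 -114.4   75. ]
[array([ 498.3, -129.4]), array([167.9, 200.7]), np.float64(10.1)]
handle 1091 [ 522.2 -260.1  128.4]
```

The plate is at (495, -114.5), z 74–75, 44 mm square and yaw 10°, all as expected. Next I'll move over the tile.

```bash
python3 -c "
from h import *
delta(510,307,190,7.6)"
```

```text
t 7.55 tilt 0.02 rotvec need [ 0.002 -0.002  0.343] shift [ 1.405 -8.381  0.423] F [-0.   0.1 -0.5] w 87.6573944568483
```

step_arm([
  [1,0,0,0,0,0,0.34],
  [1,0.14,-0.84,0.04,0,0,0],
  [1,0.14,-0.84,0.04,0,0,0],
  [1,0.14,-0.84,0.04,0,0,0],
  [1,0.14,-0.84,0.04,0,0,0],
  [1,0.14,-0.84,0.04,0,0,0],
  [1,0.14,-0.84,0.04,0,0,0],
  [1,0.14,-0.84,0.04,0,0,0],
  [1,0.14,-0.84,0.04,0,0,0],
  [1,0.14,-0.84,0.04,0,0,0],
  [1,0.14,-0.84,0.04,0,0,0],
  [1,0,0,0,0,0,0],
  [1,0,0,0,0,0,0],
])

```text
t: 9.18
ee_pos: [508.9, 307.9, 190.8]
orientation: [3.134, 0.21, -0.001]
ft_force: [-0.2, -0.2, 0.2]
width: 88.0
grasp_force: 0.0
```

```bash
cat > t.py <<'E'
from h import *
import sys
o=get_obs();p,r=o['ee_pos'],o['orientation'];im=grab('wrist',sys.argv[1]);P=wpts(im,p,r);g=P[...,2]
m=((g>27)&(g<45)&(np.hypot(P[...,0]-513,P[...,1]-308)<45)).astype(np.uint8)
c=max(cv2.findContours(m,0,1)[0],key=cv2.contourArea);b=cv2.boxPoints(cv2.minAreaRect(c));q=P[m>0]
print(b.round().tolist(),np.median(q[:,2]),[np.round(x,1) for x in cv2.minAreaRect(q[:,:2].astype(np.float32))])
W=wonz(im,p,r,b,33.5);print(W.round(1).tolist(),W.mean(0).round(1),np.degrees(np.arctan2(*(W[1]-W[0])[[1,0]])))
delta(513,307.5,11,7.6)
E
python3 t.py w3
```

```text
[[297.0, 187.0], [353.0, 187.0], [353.0, 241.0], [297.0, 241.0]] 32.696733452044526 [array([513.7, 307. ]), array([49.1, 49.5]), np.float64(7.7)]
[[534.9, 334.2, 33.5], [541.4, 286.3, 33.5], [493.5, 279.0, 33.5], [486.8, 328.5, 33.5]] [514.1 307.   33.5] -82.30819923496949
t 9.22 tilt 0.06 rotvec need [0.005 0.007 0.002] shift [0.082 0.011 3.597] F [ 0.8 -0.2 -0. ] w 87.61177468095867
```

View pics/w3.png

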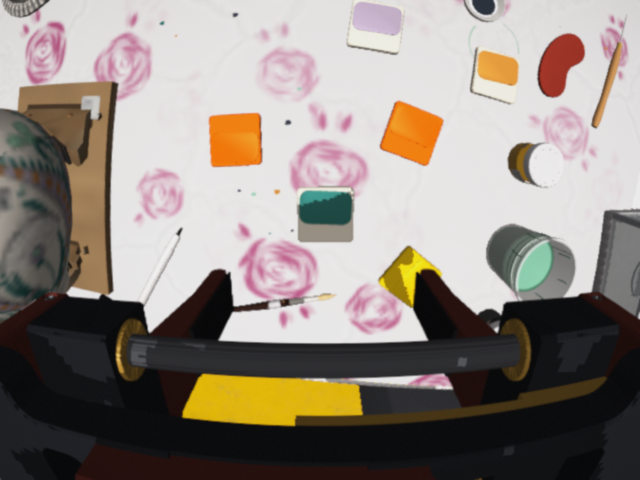

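The wrist view shows the teal tile at (297–353, 187–241), square to the fingers. It agrees with the other views: (513.7, 307), z 32.7–33.5, yaw 7.6°. I'll descend and grip it.

step_arm([
  [1,0.09,0.03,0.5,0,0,0],
  [1,0,0,0.8,0,0,0],
  [1,0,0,0.8,0,0,0],
  [1,0,0,0.8,0,0,0],
  [1,0,0,0.5,0,0,0],
  [1,0,0,0.2,0,0,0],
  [1,0,0,0,0,0,0],
  [-1,0,0,0,0,0,0],
  [-1,0,0,0,0,0,0],
  [-1,0,0,0,0,0,0],
  [-1,0,0,0,0,0,0],
  [-1,0,0,0,0,0,0],
  [-1,0,0,0,0,0,0],
  [-1,0,0,0,0,0,0],
  [-1,0,0,0,0,0,0],
])

```text
t: 11.1
ee_pos: [513.5, 308.0, 11.5]
orientation: [-3.134, -0.21, -0.0]
ft_force: [-0.8, -0.5, 4.2]
width: 49.3
grasp_force: 30.0
```

Gripped at 49.3 mm. I'll lift to about 170 mm.

step_arm([
  [-1,0,0,-0.1,0,0,0],
  [-1,0,0,-0.3,0,0,0],
  [-1,0,0,-0.6,0,0,0],
  [-1,0,0,-0.6,0,0,0],
  [-1,0,0,-0.6,0,0,0],
  [-1,0,0,-0.6,0,0,0],
  [-1,0,0,-0.4,0,0,0],
  [-1,0,0,0,0,0,0],
  [-1,0,0,0,0,0,0],
])

```text
t: 12.22
ee_pos: [512.9, 307.7, 170.8]
orientation: [3.134, 0.21, -0.001]
ft_force: [-0.2, 1.2, -0.4]
width: 49.8
grasp_force: 30.0
```

```bash
cat > hold.py <<'E'
from h import *
import sys
# tile's upper face in the tool frame, from wrist depth
o=get_obs();p,r=o['ee_pos'],o['orientation'];im=grab('wrist',sys.argv[1]);P=wpts(im,np.zeros(3),np.zeros(3))
m=(np.abs(P[...,0])<40)&(np.abs(P[...,1])<23)&(P[...,2]<-10)&(P[...,2]>-45)
q=P[m];print(m.sum(),np.percentile(q[:,2],[5,50,95]).round(1),'x range',np.percentile(q[:,0],[1,99]).round(1),'y',np.percentile(q[:,1],[1,99]).round(1))
A=np.c_[q[:,:2],np.ones(len(q))];print('plane',np.linalg.lstsq(A,q[:,2],rcond=None)[0].round(4))
v,u=np.nonzero(m);print('px',u.min(),u.max(),v.min(),v.max())
delta(495,-114.5,170,10)
E
python3 hold.py w4
```

```text
9965 [-22.4 -21.3 -19. ] x range [-14.4  24.7] y [-22.5  22.5]
plane [ 3.02000e-02  1.40000e-03 -2.12959e+01]
px 267 381 252 342
t 12.28 tilt 0.09 rotvec need [ 0.005  0.012 -0.338] shift [-1.816e+00  8.251e+00  7.000e-03] F [ 0.3  0.3 -0.8] w 49.9868716354373
```

View pics/w4.png

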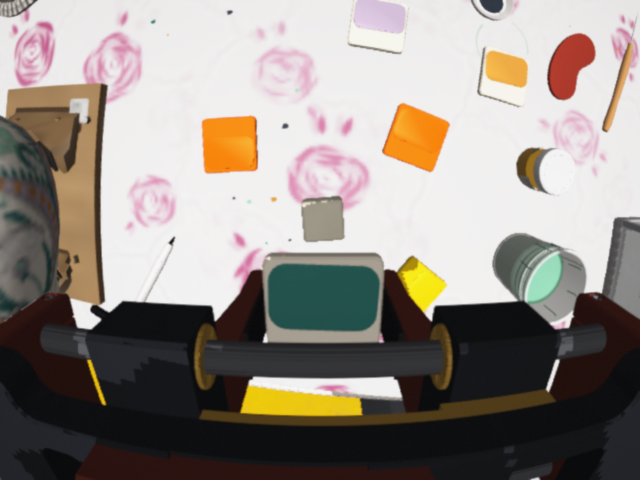

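The tile is gripped level. Its front edge is at tool x of 24.7 mm, so it is centred, and its upper face is about 21.3 mm behind the TCP, which puts the underside about 13 mm above the TCP. The bare prop shows at (323,219). I'll carry it over the chamber.

step_arm([
  [-1,0,0,0,0,0,-0.34],
  [-1,-0.1,0.4,0,0,0,0],
  [-1,-0.16,0.7,0,0,0,0],
  [-1,-0.16,0.7,0,0,0,0],
  [-1,-0.16,0.7,0,0,0,0],
  [-1,-0.16,0.7,0,0,0,0],
  [-1,-0.16,0.7,0,0,0,0],
  [-1,-0.16,0.7,0,0,0,0],
  [-1,-0.16,0.7,0,0,0,0],
  [-1,-0.16,0.7,0,0,0,0],
  [-1,-0.16,0.7,0,0,0,0],
  [-1,-0.16,0.7,0,0,0,0],
  [-1,-0.12,0.6,0,0,0,0],
  [-1,0,0.25,0,0,0,0],
  [-1,0,0,0,0,0,0],
  [-1,0,0,0,0,0,0],
])

```text
t: 14.28
ee_pos: [495.2, -113.4, 171.0]
orientation: [-3.129, -0.275, 0.001]
ft_force: [-0.2, -0.9, -0.7]
width: 49.3
grasp_force: 30.0
```

```bash
cat > pl.py <<'E'
from h import *
import sys
o=get_obs();p,r=o['ee_pos'],o['orientation'];im=grab('wrist',sys.argv[1]);P=wpts(im,p,r)
d=np.hypot(P[...,0]-495,P[...,1]+114.5)<40;m=d&(P[...,2]>66)&(P[...,2]<82)
q=P[m];print('plate',m.sum(),np.median(q[:,2]) if m.any() else 0,[np.round(x,1) for x in cv2.minAreaRect(q[:,:2].astype(np.float32))] if m.sum()>4 else 0)
np.savez('pics/o_'+sys.argv[1],p=p,r=r);Q=P.reshape(-1,3);k=(Q[:,2]>97)&(Q[:,2]<108)&(Q[:,0]>380)&(Q[:,0]<620)&(Q[:,1]<0)&(Q[:,1]>-350)
print('tracks',k.sum(),[np.round(x,1) for x in cv2.minAreaRect(Q[k][:,:2].astype(np.float32))])
delta(495,-114.5,73,10)
E
python3 hold.py w5; python3 pl.py w5b
```

```text
9961 [-22.4 -21.4 -19.1] x range [-14.5  24.8] y [-22.5  22.5]
plane [ 3.10000e-02  1.10000e-03 -2.13357e+01]
px 267 381 252 342
t 14.32 tilt 0.03 rotvec need [-0.003  0.004  0.009] shift [-0.01   0.023  0.02 ] F [-0.2 -0.9 -0.3] w 49.47877074302031
plate 2612 74.24622648733302 [array([ 501.2, -113.5]), array([31.5, 44.6]), np.float64(10.2)]
tracks 32787 [array([ 517.8, -195.9]), array([152.9, 338.1]), np.float64(10.0)]
t 14.38 tilt 0.02 rotvec need [-0.002  0.003  0.011] shift [-0.012  0.024  1.961] F [ 0.1 -0.2  0.1] w 49.745069461718614
```

View pics/w5b.png

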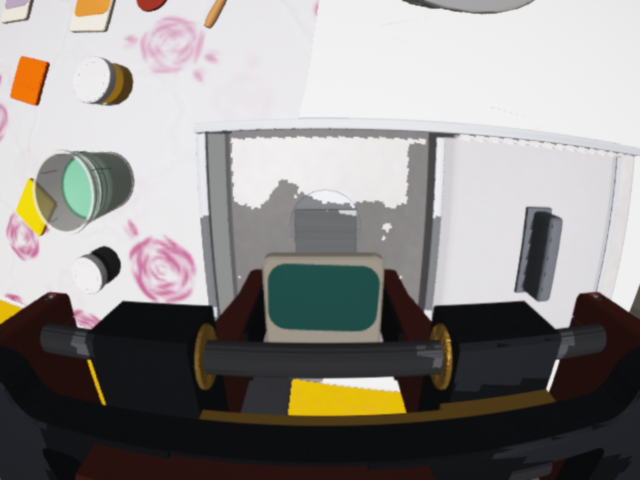

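The wrist view shows the tile held above the chamber, with the door open and its handle at (540,255). The plate's far half shows at (295–357, 207–253). From the visible edge I get a plate centre of (494.9, -114.6), which agrees with the earlier fix. I'll descend most of the way.

step_arm([
  [-1,0,0.02,0.2,0,0,0],
  [-1,0,0,0.3,0,0,0],
  [-1,0,0,0.3,0,0,0],
  [-1,0,0,0.3,0,0,0],
  [-1,0,0,0.3,0,0,0],
  [-1,0,0,0.2,0,0,0],
  [-1,0,0,0,0,0,0],
  [-1,0,0,0,0,0,0],
])

```text
t: 15.38
ee_pos: [496.0, -115.2, 91.4]
orientation: [3.129, 0.274, 0.001]
ft_force: [-0.7, -0.9, -0.8]
width: 49.5
grasp_force: 30.0
```

```bash
python3 hold.py w6; python3 pl.py w6b
```

```text
9951 [-22.5 -21.3 -19. ] x range [-14.5  24.7] y [-22.5  22.5]
plane [ 3.13000e-02  4.00000e-04 -2.13292e+01]
px 267 381 252 342
t 15.43 tilt 0.05 rotvec need [ 0.003 -0.007  0.002] shift [-0.02  -0.018 -1.568] F [-0.4 -0.7  0.2] w 49.80505894462231
plate 1118 74.07230709333744 [array([ 513.7, -111.3]), array([ 6.4, 44.3]), np.float64(10.1)]
tracks 34266 [array([ 515.4, -168.5]), array([147.8, 283.2]), np.float64(10.0)]
t 15.47 tilt 0.06 rotvec need [ 0.004 -0.009  0.002] shift [-0.02  -0.018  0.374] F [ 0.4 -0.6 -0.6] w 49.21844001699869
```

step_arm([
  [-1,-0.01,-0.01,0.12,0,0,0],
  [-1,0,0,0.12,0,0,0],
  [-1,0,0,0.12,0,0,0],
  [-1,0,0,0,0,0,0],
  [-1,0,0,0,0,0,0],
  [-1,0,0,0,0,0,0],
  [-1,0,0,0,0,0,0],
])

```text
t: 16.35
ee_pos: [495.3, -114.7, 73.3]
orientation: [3.129, 0.274, 0.0]
ft_force: [0.2, -0.0, -0.5]
width: 49.9
grasp_force: 30.0
```

```bash
python3 hold.py w7; python3 pl.py w7b
python3 - <<'E'
from h import *
t=grab('top','top7');s=grab('scene','scene7')
a=cv2.imread('pics/w7b.png')[120:360,160:480];b=cv2.imread('pics/scene7.png')[105:255,335:535]
cv2.imwrite('pics/crop7.png',np.hstack([cv2.resize(a,(400,300)),cv2.resize(b,(400,300))]))
E
```

```text
9956 [-22.5 -21.3 -19. ] x range [-14.5  24.7] y [-22.5  22.5]
plane [ 3.11000e-02  9.00000e-04 -2.13172e+01]
px 267 381 252 342
t 16.4 tilt 0.01 rotvec need [ 0.001 -0.002  0.002] shift [-0.004 -0.005 -1.934] F [ 0.5 -0.6 -0.7] w 49.780949145132325
plate 556 73.99401415345281 [array([ 511.5, -111.4]), array([11. , 67.4]), np.float64(10.0)]
tracks 34808 [array([ 519.5, -146.2]), array([132.5, 241.6]), np.float64(10.0)]
t 16.45 tilt 0.01 rotvec need [ 0.001 -0.002  0.003] shift [-0.003 -0.005  0.006] F [-0.2 -0.8 -0.9] w 49.76563507465034
```

View pics/crop7.png

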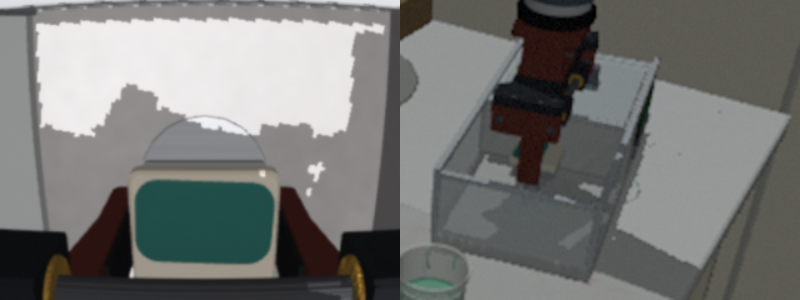

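The left crop shows the tile square over the plate, with the plate's rim just ahead of the tile's far edge. The right crop shows the fingers inside the chamber and clear of the walls. The force reading is about zero, the TCP is within 0.5 mm of target, and the underside is about 11 mm above the plate, so I'm handing in.

```bash
python3 -c "
from h import *
print(ctrl.close_job())"
```

```text
the job is handed in; nothing more can be done
None
```

The job is handed in (no verdict came back): I slid the roof door to its stop, and the arm is holding the tile still and level, centred and square over the weighing plate, about 11 mm above it by my measurement.

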